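# Hang the two ginger boards on the drying rod

## Task

Slide the two wooden boards that have a hang-up hole upward out of the wire rack, and hang them by their holes on the steel rod of the drying stand: first the larger one on the rear half of the rod (next to the post), then the smaller one on the front half. Leave the plain board and the steel sheet in the rack, do not drop or set either holed board down on the tabletop, and do not shift the jar, the tin or the chai glass beside them.

Things in the scene. Friction and masses are not known exactly. Their poses are not given: they have to be found in the camera images.
- large_board: Larger holed board: light wood, 6 mm thick, 128 mm wide, 150 mm tall, about 90 g, upright in one of the rack's slots. Origin: centre of the bottom edge; x = board normal (thickness), y = along the width, z = up. A 24 mm round through-hole (along x) on the centre line, its centre 48 mm below the top edge (102 mm above the origin).
- large_board_hole (a point): Centre of the larger board's hole.
- small_board: Smaller holed board: light wood, 6 mm thick, 92 mm wide, 125 mm tall, about 50 g. Same axes and origin as the larger board. 24 mm round through-hole on the centre line, its centre 48 mm below the top edge (77 mm above the origin). Stands in another slot.
- small_board_hole (a point): Centre of the smaller board's hole.
- plain_board: Light wood board WITHOUT hole, 6 mm thick, 156 mm wide, 135 mm tall, in another slot; stays there. Origin: centre of the bottom edge, axes as the larger board.
- steel_sheet: Flat steel sheet without hole, 5 mm thick, 110 mm wide, 130 mm tall, in the remaining slot; stays there. Origin: centre of the bottom edge, axes as the larger board.
- rack: Fixed steel wire rack, base 190 (x) by 180 mm (y). Origin: centre of underside. Four slots at x = -69, -23, 23, 69 mm, each 9 mm wide between two wire hoops 60 mm wide, tops at z = 53 mm; the boards' normals lie along rack x. Boards stand on the base at z = 10 mm. Rims 22 mm high at the ends y = -87 and 87 mm. Which thing is in which slot varies.
- stand: Fixed drying stand. Origin: on the table under the rod's middle. A straight steel rod, 8 mm diameter, y = 0, from the rear (x = 60, z = 200 mm) to its free tip (x = -60, z = 210 mm), so it points to -x, rising 5 degrees. Behind it a post, 16 mm diameter, at x = 68 mm, top z = 208 mm (nothing above), on a base block 110 by 140 mm, 20 mm high, centred at x = 68 mm.
- rod_tip (a point): Free tip of the rod, on its axis.
- rod_root (a point): Rear end of the rod, on its axis, at the post.
- jar: Yellow plastic jar with lid, 76 mm diameter, 120 mm high, loose, about 125 mm to the +y side of the stand's rod. Origin: centre of its underside.
- glass_a: Empty chai glass, 62 mm diameter at the rim, 80 mm high, loose, about 130 mm to the -y side of the rack's centre. Origin: centre of its underside.
- tin: Steel tin, 54 mm diameter, 85 mm high, loose, in the middle in front of the tray. Origin: centre of its underside.

How it is judged:
By the outcome, as a careful person would: the job done as asked, in the order asked, and still so for the second after the job is handed in, with the robot touching nothing.
It also fails if it takes over 70 s, if anything falls off the work surface, if the arm or the gripper's body presses on something with over 40 N, if the wrist force passes 120 N, or if a joint passes its speed limit or range.

## Robot

A 6-joint arm with a two-finger parallel gripper is mounted at the origin on the work surface. World frame = base frame: x ahead of the robot, y to its left, z up, the work surface at z = 0. Lengths are in mm, angles in rad, forces in N, time in s.
With the tool pointing down it reaches from about 300 to 775 mm from the base axis. Payload 14.6 kg.
Tool frame: the origin (TCP) lies on the centre line of the jaws, within the pads' length; the fingertips stand 19 mm ahead of it and the grasp point (between the pads) is the TCP (bot.tip_reach is the distance from the TCP to the fingertips, in mm); z points along the fingers, y is the line along which they close (so a half turn about z gives the same grasp; the last joint's range is limited). The gripper opens to 85 mm and grips with 20 to 120 N. Pads are 22 mm wide; open, the fingers measure 114 mm over their backs; the gripper's body (76 mm by 85 mm) begins 54 mm behind the grasp point. The pads swing forward as they close: fully open they stand 13 mm farther back than shut.
Start: joints at [-1.197, 0.3, 1.521, -0, 1.321, -0.067], TCP at [234.657, -497.419, 250.281] pointing down, gripper open.
Joint ranges: [-3.03, 3.03], [-0.79, 2.21], [0.23, 2.52], [-1.04, 4.18], [0, 3.07], [-2.55, 2.55]. Speed limits (rad/s): [2.22, 2.22, 2.57, 3.14, 3.14, 3.14].

## Interface

Orientations are given as a unit quaternion [w, x, y, z].
In Python, from rig import bot gives the robot as it stands. Calls block until the motion is done:
- bot.move_to(position, orientation): joint-space move of the TCP to a pose.
- bot.servo_line(position, attitude=None, speed=150, until_force=None): straight line of the TCP; attitude=None keeps the orientation; speed is the mean speed in mm/s. With until_force (N) it stops when the force on the tool has changed by that much, and returns True; else False.
- bot.move_joints(angles): joint-space move.
- bot.move_gripper(opening, grip_force=None): finger opening in mm; grip_force is the grip in N (None keeps the last); returns when the fingers have stopped.
- bot.dwell(seconds).
- bot.ik(position, orientation): joint angles nearest the present ones, or None.
- bot.read_state(): the state.
- bot.read_camera(name): name is "scene" or "top" or "wrist"; returns a dict with "image" (480x640x3 uint8, blue, green, red), "depth" (480x640 float32, mm along the optical axis (not along the pixel's ray), 0 where there is no reading), "fovy" (degrees; the focal length in pixels is half the picture's height over the tangent of half this angle, whatever the lens; pixels are square), "cx", "cy" (the principal point, pixels), "k1" (the pictures are not rectified: a ray, as slopes to the right and down, at radius r is drawn at 1 + k1 r^2 times it, then the intrinsics apply), "eye" and "attitude" of the camera in the world; the wrist camera has in their place "mount" (4x4, takes a point from camera to tool coordinates, whose origin is the TCP and whose axes are the flange's). Camera axes: x right, y down, z forward; pixel columns grow to the right and rows downward; lengths in mm; the calibration is good to about 2 mm. A picture is of the moment at which its call begins: read the wrist's pose just before it.
A pose or a line that the arm cannot do raises bot.MotionError and nothing moves.
- bot.finish_job(): hands the job in; it is judged then, once.
The state is a dict: "clock": time; "joint_positions": joint angles; "qvel": joint speeds; "effort": joint torques, N m; "ee_pos": TCP position; "tool_rot": TCP orientation; "ft_force": force on the tool from outside, world axes, zero at the start; "moment": the same for the moment, N m; "grip_width": finger opening in mm; "grip_force": force on a finger pad.
Only numpy, scipy, OpenCV 4.12 (cv2) and the standard library are available. Lean on these libraries where they do the work, as an engineer would, in place of code of your own. Each camera call takes 0.05 s, during which the arm holds its last target. There are 200 camera calls.

## Working session

There is one attempt and no reset: what is moved stays moved. The work goes in short steps, each a Python script; the robot and the scene stay as the last script left them, time stands still between calls to the robot, and variables do not carry over. Pictures are saved under pics/ and viewed, at most 10 in all, crops included, and the job is handed in when it is done.

```bash
ls; mkdir -p pics; cat > h.py <<'E'
import numpy as np, cv2
from scipy.spatial.transform import Rotation as R
from rig import bot
def rot(q): return R.from_quat([q[1],q[2],q[3],q[0]])
def quat(r): x=r.as_quat(); return [x[3],x[0],x[1],x[2]]
def cloud(c):
    f=240/np.tan(np.radians(c['fovy'])/2)
    K=np.array([[f,0,c['cx']],[0,f,c['cy']],[0,0,1.]])
    v,u=np.mgrid[0:480,0:640].astype(np.float64)
    p=cv2.undistortPoints(np.stack([u.ravel(),v.ravel()],1)[:,None],K,np.array([c['k1'],0,0,0.]))[:,0]
    d=c['depth'].reshape(-1,1)
    P=np.hstack([p*d,d])
    if 'mount' in c:
        M=c['mount']; M=np.array(M); P=P@M[:3,:3].T+M[:3,3]
        s=c['state']; W=rot(s['tool_rot']).apply(P)+s['ee_pos']
    else: W=rot(c['attitude']).apply(P)+c['eye']
    return W.reshape(480,640,3)
def cam(n):
    s=bot.read_state(); c=bot.read_camera(n); c['state']=s; return c
E
python3 - <<'E'
from h import *
for n in ('scene','top'):
    c=cam(n); cv2.imwrite(f'pics/{n}0.png',c['image']); np.savez(f'{n}0.npz',W=cloud(c),d=c['depth'],im=c['image'])
    print(n,c['eye'],c['attitude'],c['fovy'],c['k1'])
print(bot.read_state())
E
```

```text
pics
scene [953.97267166 582.73586613 578.33982201] [-0.15110092  0.25556493  0.84095107 -0.45238962] 57.38147660225952 0.00994676799532442
top [ 349.95389806   -2.90499324 1389.90881752] [ 0.05964402 -0.7037513   0.70586919 -0.05408689] 47.486409712557105 -0.13573432054019396
{'clock': 0.1, 'joint_positions': array([-1.19658821e+00,  3.00419990e-01,  1.52150653e+00, -2.70915164e-06,
        1.32070078e+00, -6.65729496e-02]), 'qvel': array([ 0.0014423 , -0.00202559, -0.00206867,  0.00019951,  0.00017273,
        0.00010023]), 'effort': array([ 2.07955694e-03, -5.44375813e+01, -3.62367761e+01,  1.25733476e-05,
        3.05439542e-03,  1.17915081e-05]), 'ee_pos': array([ 234.59781144, -497.25290425,  249.78087789]), 'tool_rot': array([-5.11015196e-04,  9.75811945e-01,  2.18611026e-01, -8.05568973e-05]), 'ft_force': array([0.3985896 , 0.00832053, 0.70471176]), 'moment': array([ 0.01074149, -0.02852232,  0.00309317]), 'grip_force': 0.0, 'grip_width': 85.54277601462455}
```

View pics/scene0.png

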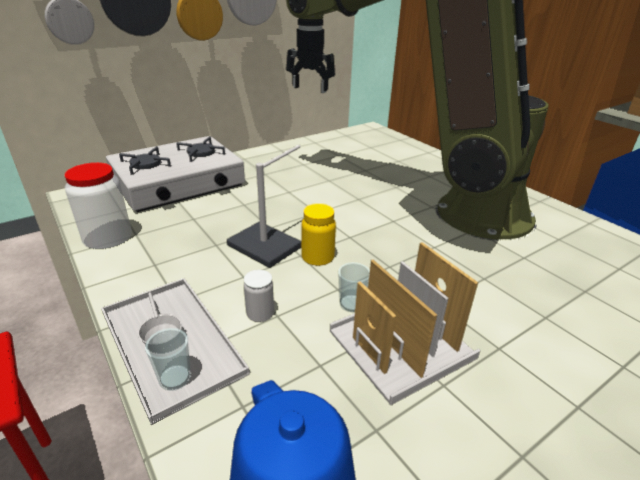

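View pics/top0.png

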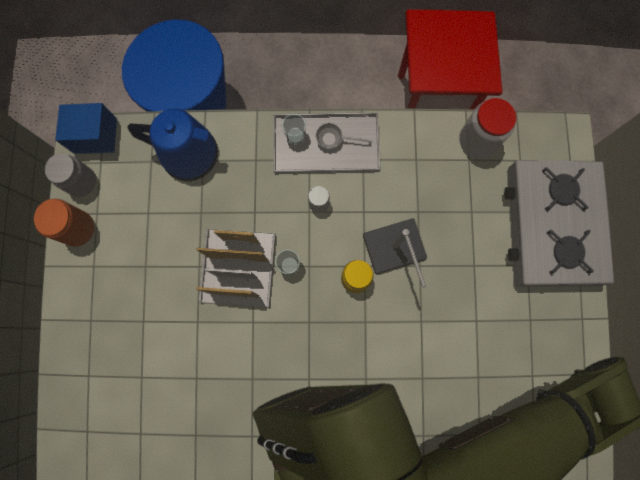

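The scene view shows the boards from far to near the robot: small holed (372,322), plain, steel, large holed (441,285). The top view has the rack at (238,268), the rod from (406,232) to (423,286), the jar at (357,277), the glass at (287,262) and the tin at (318,198).

```bash
python3 - <<'E'
from h import *
for n in ('top','scene'):
    z=np.load(n+'0.npz'); W=z['W'].reshape(-1,3); W=W[z['d'].ravel()>0]
    print(n,'table z',np.median(W[(abs(W[:,2])<15)][:,2]))
    # rack area
    m=(W[:,0]>300)&(W[:,0]<620)&(W[:,1]>60)&(W[:,1]<330)&(W[:,2]>75)&(W[:,2]<200)
    P=W[m]
    # cluster in 3D
    from scipy.ndimage import label
    def clus(P,s=7):
        k=np.floor(P/s).astype(int);k-=k.min(0);g=np.zeros(k.max(0)+1,bool);g[tuple(k.T)]=1
        l,_=label(g,np.ones((3,3,3)));return l[tuple(k.T)]
    l=clus(P)
    for i in np.unique(l):
        Q=P[l==i]
        if len(Q)<40: continue
        c=Q.mean(0);
        u,s,v=np.linalg.svd(Q-c,full_matrices=False)
        print('rack',len(Q),c.round(1),'min',Q.min(0).round(),'max',Q.max(0).round(),'n',v[2].round(3),'long',v[0].round(3), (s/np.sqrt(len(Q))).round(1))
    m=(W[:,0]>200)&(W[:,0]<620)&(W[:,1]<50)&(W[:,1]>-300)&(W[:,2]>15)&(W[:,2]<240)
    P=W[m];l=clus(P,10)
    for i in np.unique(l):
        Q=P[l==i]
        if len(Q)<40: continue
        c=Q.mean(0);u,s,v=np.linalg.svd(Q-c,full_matrices=False)
        print('obj',len(Q),c.round(1),'min',Q.min(0).round(),'max',Q.max(0).round(),v[0].round(3))
        T=Q[Q[:,2]>190]
        if len(T)>10:
            c=T.mean(0);u,s,v=np.linalg.svd(T-c,full_matrices=False);t=(T-c)@v[0]
            print('  top>190',len(T),c.round(1),v[0].round(3),(c+t.min()*v[0]).round(1),(c+t.max()*v[0]).round(1))
    f=np.load(n+'0.npz')['im']
c=cv2.imread('pics/scene0.png')
cv2.imwrite('pics/crop1.png',cv2.resize(c[230:400,320:490],None,fx=3.5,fy=3.5,interpolation=cv2.INTER_CUBIC))
E
```

```text
top table z -0.9159878466023201
rack 214 [443.3 229.7 151.7] min [437. 163. 105.] max [451. 290. 166.] n [-0.995  0.072  0.075] long [-0.065 -0.994  0.084] [37.3 13.8  1.7]
rack 215 [488.6 221.2 121.8] min [483. 167.  75.] max [495. 276. 146.] n [-0.996  0.072  0.044] long [ 0.068  0.995 -0.07 ] [31.6 20.4  1.3]
rack 110 [521.3  90.6  79.2] min [491.  61.  75.] max [550. 118.  85.] n [ 0.     0.001 -1.   ] long [-0.994 -0.108 -0.001] [21.  19.   2.3]
rack 409 [534.2 216.2 124.3] min [527. 140.  75.] max [543. 295. 150.] n [-0.996  0.071  0.045] long [-0.072 -0.997 -0.021] [45.4 22.3  1.6]
rack 258 [580.3 211.4 115.9] min [575. 167.  75.] max [588. 260. 139.] n [-0.997  0.067  0.044] long [-0.07  -0.994 -0.079] [27.8 19.7  1.8]
obj 2088 [ 556.9 -178.9   44.8] min [ 445. -262.   15.] max [ 620. -102.  217.] [-0.302 -0.146  0.942]
  top>190 236 [ 512.2 -197.8  206.6] [-0.957 -0.284  0.062] [ 573.8 -179.5  202.6] [ 444.8 -217.8  211. ]
obj 839 [480.2 -79.1 108.8] min [ 447. -119.   16.] max [521. -44. 127.] [-0.54   0.351 -0.765]
scene table z 0.7963047017900635
rack 2308 [447.3 238.8 12
[... 476 characters left out ...]
97 -0.072  0.015] long [-0.073 -0.996  0.059] [45.6 20.6  1.2]
rack 1338 [583.7 217.6 110. ] min [575. 166.  75.] max [589. 261. 138.] n [ 0.998 -0.064  0.014] long [ 0.064  0.997 -0.038] [28.6 19.2  1.5]
obj 437 [231.8  34.  210. ] min [220.   7. 160.] max [240.  50. 240.] [-0.114  0.245 -0.963]
  top>190 353 [232.7  32.6 217.4] [-0.093  0.341 -0.935] [235.5  22.3 245.6] [229.8  43.4 187.6]
obj 2153 [ 565.4 -173.3   60.2] min [ 449. -263.   15.] max [ 620. -100.  216.] [-0.179 -0.139  0.974]
  top>190 233 [ 527.9 -192.2  205.4] [ 0.949  0.302 -0.093] [ 449.1 -217.3  213.1] [ 577.  -176.6  200.6]
obj 1795 [499.3 -63.5  80. ] min [ 455. -114.   15.] max [526. -42. 123.] [ 0.147  0.218 -0.965]
```

View pics/crop1.png

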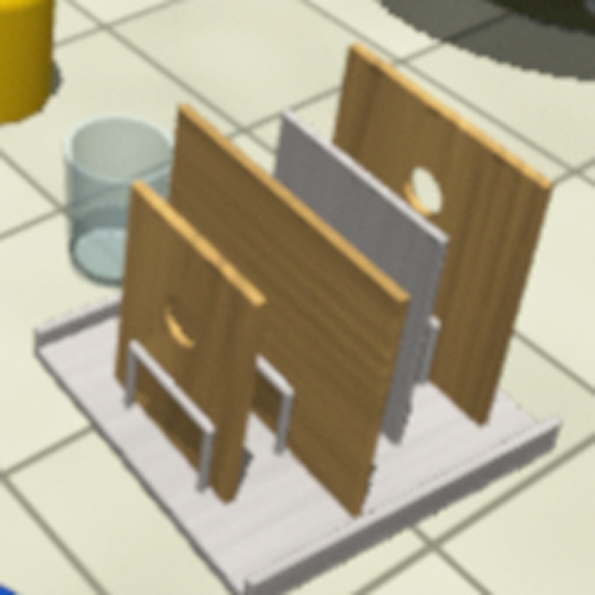

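The crop confirms hole positions on the near-camera small board and far large board. On the way to the rack I'll take wrist-camera views over the rod and the rack.

```bash
cat >> h.py <<'E'
def down(yaw):  # tool pointing down, closing line (tool y) along world direction at angle yaw from +x
    y=np.array([np.cos(yaw),np.sin(yaw),0]);z=np.array([0,0,-1.]);return quat(R.from_matrix(np.stack([np.cross(y,z),y,z],1)))
def best(p,yaw):
    a=bot.read_state()['joint_positions'];o=[]
    for k in (0,np.pi):
        q=bot.ik(p,down(yaw+k))
        if q is not None:o.append((abs(q-a).max(),k,q))
    return min(o,key=lambda t:t[0])
E
python3 - <<'E'
from h import *
bot.move_gripper(24)
for nm,p,yaw in (('rod',[440,-205,400],.3),('rack',[450,222,400],-.071)):
    b=best(p,yaw); print(nm,b[1],b[2].round(2)); bot.move_to(p,down(yaw+b[1])); bot.dwell(.2)
    c=cam('wrist'); W=cloud(c); np.savez('w_'+nm+'.npz',W=W,d=c['depth'],im=c['image']); cv2.imwrite(f'pics/w_{nm}.png',c['image'])
print(np.array(c['mount']).round(3),c['fovy'],bot.read_state()['clock'],bot.read_state()['grip_width'])
im=np.hstack([cv2.imread(f'pics/w_{n}.png') for n in('rod','rack')])
cv2.imwrite('pics/w2.png',cv2.resize(im,(800,300)))
E
```

```text
rod 0 [-0.51  0.08  1.44 -0.    1.62 -0.81]
rack 0 [ 0.39  0.12  1.39 -0.    1.63  0.46]
[[   0.      -0.959   -0.283   72.587]
 [   1.       0.       0.       0.427]
 [   0.      -0.283    0.959 -123.7  ]
 [   0.       0.       0.       1.   ]] 65.73591072465898 4.225 23.91421656400139
```

View pics/w2.png

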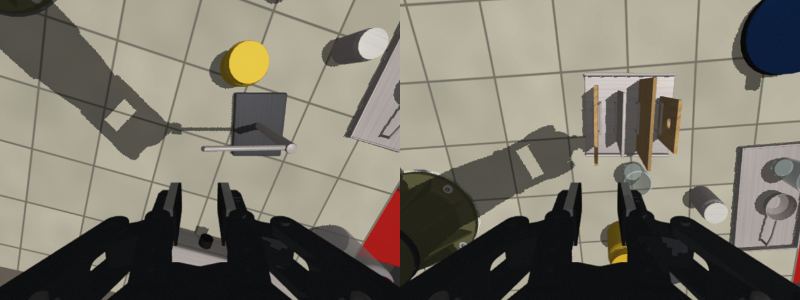

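The left half shows the rod lying along the tool's closing line, tip at about (203,148) and post at (291,148). The right half shows the four boards edge-on, the large one at x≈597 and the small one at x≈672. Next I fit both from the depth data.

```bash
python3 - <<'E'
from h import *
from scipy.optimize import least_squares
def L(n):
    z=np.load(n+'.npz');W=z['W'].reshape(-1,3);return W[z['d'].ravel()>0]
for n in ('top0','scene0','w_rod'):
    W=L(n);e=np.array([.956,.294,0]);
    o=np.array([505,-200,0]);D=W-o;s=D@e;t=D@np.array([-.294,.956,0])
    m=(s>-75)&(s<48)&(abs(t)<12)&(W[:,2]>185)&(W[:,2]<225);Q=W[m]
    c=Q.mean(0);v=np.linalg.svd(Q-c,full_matrices=False)[2][0];v*=np.sign(v[0])
    k=(Q-c)@v; a=np.degrees(np.arcsin(-v[2]))
    print(n,m.sum(),'c',c.round(1),'yaw',np.arctan2(v[1],v[0]).round(4),'slope',a.round(1),'tip',(c+k.min()*v).round(1))
    # cylinder-axis fit with radius 4
    def f(p): 
        d=np.array([1,p[2],p[3]]);d/=np.linalg.norm(d);q=Q-np.array([505,p[0],p[1]]);return np.linalg.norm(q-np.outer(q@d,d),axis=1)-4
    p=least_squares(f,[-199.5,203,.3,-.087],loss='soft_l1').x
    print('  cyl @505 y,z',p[:2].round(1),'yaw',np.arctan(p[2]).round(4),'dz',p[3].round(3))
    m=(W[:,2]>100)&(W[:,2]<212)&(s>56)&(s<90)&(abs(t)<15)
    print('  post',W[m].mean(0).round(1),W[m].min(0).round(),W[m].max(0).round()) if m.any() else 0
y=-.071;n_=np.array([np.cos(y),np.sin(y),0]);w=np.array([-np.sin(y),np.cos(y),0])
for n in ('top0','scene0','w_rack'):
    W=L(n);a=W@n_;b=W@w
    for nm,a0 in (('L',428),('S',565.5)):
        hz=160 if nm=='L' else 135
        m=(abs(a-a0)<12)&(abs(b-250)<90)&(W[:,2]>60)&(W[:,2]<hz+12);Q=W[m]
        top=Q[Q[:,2]>hz-4]; at=top@n_
        bm=Q[(Q[:,2]>70)]@w
        P=np.polyfit(top@w,at,1)
        print(n,nm,m.sum(),'a all',np.percentile(a[m],[1,50,99]).round(1),'b',np.percentile(bm,[.3,99.7]).round(1),'mid',(np.percentile(bm,[.3,99.7]).mean()).round(1),'ztop',np.percentile(Q[:,2],99.5).round(1),'topN',len(at),np.percentile(at,[2,50,98]).round(1),'dyaw',P[0].round(3))
E
```

```text
top0 178 c [ 495.2 -202.8  207.3] yaw 0.2908 slope 5.3 tip [ 444.9 -217.8  212.2]
  cyl @505 y,z [-199.8  206.3] yaw 0.3104 dz -0.064
  post [ 564.9 -180.1  174.6] [ 559. -188.  106.] [ 574. -174.  211.]
scene0 141 c [ 501. -201.  208.] yaw 0.2941 slope 5.1 tip [ 448.9 -216.8  212.9]
  cyl @505 y,z [-202.4  206.2] yaw 0.2956 dz -0.106
  post [ 571.6 -177.6  158.8] [ 558. -192.  100.] [ 578. -172.  210.]
w_rod 1097 c [ 497.9 -202.2  208.5] yaw 0.2919 slope 4.9 tip [ 446.1 -217.7  213.1]
  cyl @505 y,z [-200.9  204.9] yaw 0.2936 dz -0.089
  post [ 564.6 -179.9  173. ] [ 558. -189.  101.] [ 576. -174.  210.]
top0 L 286 a all [423.5 424.5 429.6] b [194.3 321.4] mid 257.8 ztop 164.3 topN 131 [423.7 426.7 429.7] dyaw -0.0
top0 S 295 a all [561.6 562.8 568.6] b [207.4 299.5] mid 253.4 ztop 138.7 topN 91 [562.1 565.2 568.3] dyaw -0.002
scene0 L 2468 a all [423.7 429.5 431.6] b [194.9 323.8] mid 259.3 ztop 162.0 topN 334 [423.2 428.6 431.3] dyaw 0.005
scene0 S 1608 a all [561.6 567.2 568.9] b [207.4 301.2] mid 254.3 ztop 137.2 topN 259 [561.2 566.2 568.7] dyaw -0.007
w_rack L 887 a all [424.6 428.  430.7] b [196. 323.] mid 259.5 ztop 162.2 topN 766 [424.7 427.7 430.2] dyaw 0.006
w_rack S 2069 a all [562.9 563.5 569.1] b [208.6 299.9] mid 254.3 ztop 136.4 topN 592 [563.  565.6 569.2] dyaw -0.0
```

```bash
cat >> h.py <<'E'
YB=-.071;YR=.293;M=np.array([504,-200.8,205.])
def brd(a,b,z): return np.array([a*np.cos(YB)-b*np.sin(YB),a*np.sin(YB)+b*np.cos(YB),z])
def rod(s,dz=40): return M+np.array([s*np.cos(YR),s*np.sin(YR),-s/12+dz])
def go(p,yaw): bot.move_to(list(p),down(yaw))
def st():
    s=bot.read_state();print('t',round(s['clock'],2),s['ee_pos'].round(1),'F',s['ft_force'].round(1),'w',round(s['grip_width'],1),'g',round(s['grip_force'],1));return s
def pick(a,b,top):
    go(brd(a,b,top+60),YB);st()
    print('hit',bot.servo_line(list(brd(a,b,top-8)),speed=80,until_force=8));st()
    bot.move_gripper(0,40);st()
    bot.servo_line(list(brd(a,b,top+65)),speed=80);st()
    bot.servo_line(list(brd(a,b,top+150)),speed=150);st()
def hole(nm='scene'):
    c=cam(nm);W=cloud(c);return c,W
E
python3 - <<'E'
from h import *
pick(427.4,259,160)
go([380,80,300],.1);
p=rod(-120);p[2]=300;go(p,YR);bot.dwell(.3);st()
bot.servo_line(list(rod(-120)),speed=100);bot.dwell(.2);st()
c=cam('scene');cv2.imwrite('pics/s1.png',c['image']);np.savez('s1.npz',W=cloud(c),d=c['depth'],im=c['image'])
cv2.imwrite('pics/s1c.png',cv2.resize(c['image'][100:300,180:450],None,fx=2.9,fy=2.9,interpolation=cv2.INTER_CUBIC))
W=cloud(c);P=W.reshape(-1,3);D=P-M
s=D@[np.cos(YR),np.sin(YR),0];t=D@[-np.sin(YR),np.cos(YR),0]
m=(abs(s+120)<9)&(abs(t)<80)&(P[:,2]>80)&(P[:,2]<270)&(c['depth'].ravel()>0)
print(m.sum(),'s',np.percentile(s[m],[2,50,98]).round(1),'t',np.percentile(t[m],[.5,99.5]).round(1),'z',np.percentile(P[m,2],[.5,99.5]).round(1))
q=np.polyfit(t[m],s[m],1);q2=np.polyfit(P[m,2],s[m],1);print('yaw err',q[0].round(3),'pitch',q2[0].round(3))
E
```

```text
t 4.97 [445.4 228.2 221.5] F [-0.1 -0.5  0.6] w 24.2 g 0.0
hit False
t 5.97 [444.9 228.1 152.5] F [-0.4  0.4  0.4] w 24.0 g 0.0
t 6.27 [445.  228.2 152.6] F [-0.1 -0.5  5.1] w 5.2 g 40.7
t 7.33 [444.5 227.9 224.4] F [-0.5  0.5 -0.3] w 5.5 g 39.8
t 8.05 [444.4 227.9 308.9] F [-0.8  0.5 -1.3] w 5.5 g 39.8
t 10.24 [ 389.3 -235.   300.1] F [ 0.1  0.2 -0.2] w 5.2 g 39.8
t 11.04 [ 389.3 -235.6  255.6] F [-0.1 -0.5 -0.5] w 5.3 g 39.8
2519 s [-121.  -116.3 -113.3] t [-65.6  64. ] z [114.7 265.2]
yaw err -0.008 pitch -0.002
```

View pics/s1c.png

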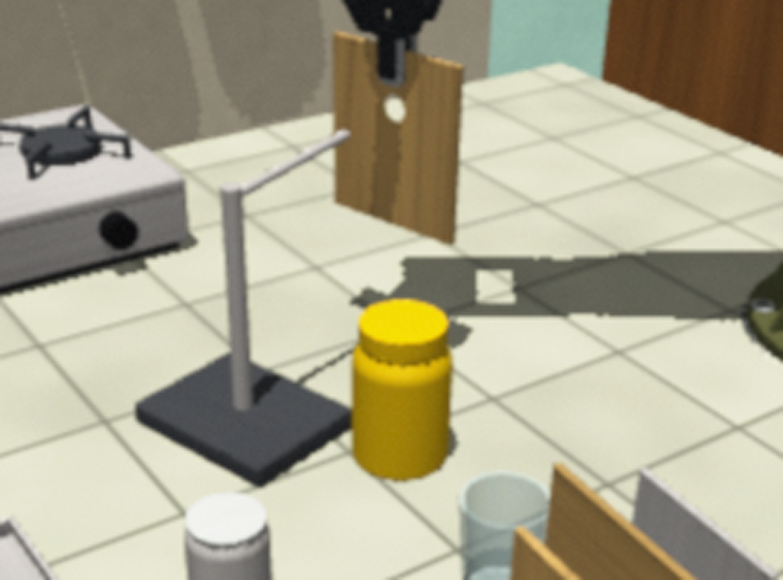

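The large board is held upright with its hole visible (crop at 395,110). It is centred on the rod's line to about 1 mm, so I thread it now.

```bash
cat >> h.py <<'E'
def hang(s):
    print('hit',bot.servo_line(list(rod(s)),speed=70,until_force=6));st()
    if abs((bot.read_state()['ee_pos']-rod(s))[0])>8: print('STOP');return
    print('hit',bot.servo_line(list(rod(s,31)),speed=20,until_force=2.5));st()
    bot.dwell(.2);bot.move_gripper(22);bot.dwell(.2);st()
    bot.servo_line(list(rod(s,110)),speed=80);st()
def snap(n):
    c=cam('scene');cv2.imwrite(f'pics/{n}.png',cv2.resize(c['image'][100:300,180:450],None,fx=2.9,fy=2.9,interpolation=cv2.INTER_CUBIC))
    P=cloud(c).reshape(-1,3);D=P-M
    s=D@[np.cos(YR),np.sin(YR),0];t=D@[-np.sin(YR),np.cos(YR),0]
    m=(abs(s)<100)&(abs(t)<80)&(P[:,2]>80)&(P[:,2]<250)&(c['depth'].ravel()>0)&(abs(t)>12)
    print(np.histogram(s[m],np.arange(-100,101,5)),P[m].min(0),P[m].max(0))
E
python3 - <<'E'
from h import *
hang(32);snap('s2')
E
```

```text
hit False
t 13.42 [ 534.5 -191.7  242.4] F [-0.2 -0.  -1.3] w 5.2 g 39.8
hit True
t 13.83 [ 534.6 -191.6  234.4] F [-0.7 -0.2  4.4] w 5.5 g 40.7
t 14.54 [ 534.4 -191.5  233.9] F [ 0.5  0.5 -0. ] w 22.1 g 0.0
t 15.67 [ 534.5 -191.5  311.7] F [0.3 0.7 0.2] w 21.8 g 0.0
(array([   0,    0,    0,    0,    0,    0,    0,    0,    0,    0,    0,
          0,    0,    0,    0,    0,    0,    0,    0,    0,    0,    0,
          0,    0,    1,   96, 1145,  730,    0,    0,    0,    0,    0,
          0,    0,    0,    0,    0,    0,    0]), array([-100,  -95,  -90,  -85,  -80,  -75,  -70,  -65,  -60,  -55,  -50,
        -45,  -40,  -35,  -30,  -25,  -20,  -15,  -10,   -5,    0,    5,
         10,   15,   20,   25,   30,   35,   40,   45,   50,   55,   60,
         65,   70,   75,   80,   85,   90,   95,  100])) [ 510.24824873 -259.1926396    92.80298518] [ 558.23192434 -127.88008168  244.16953092]
```

View pics/s2.png

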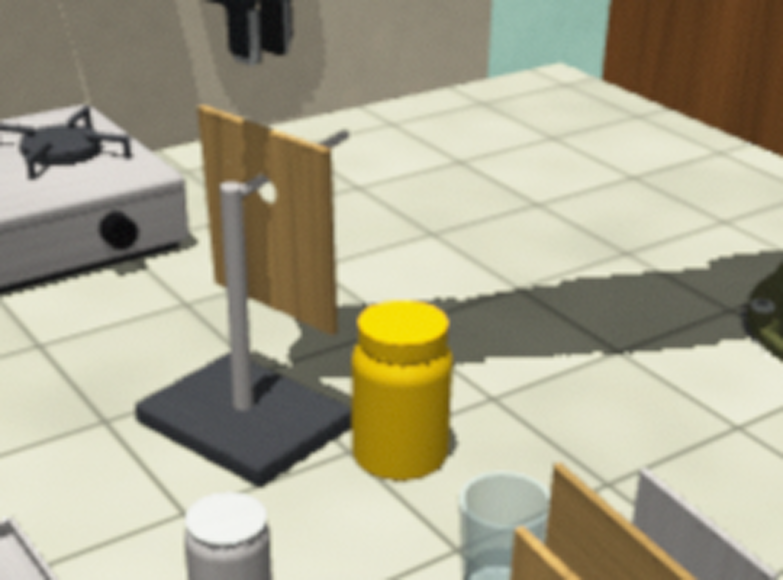

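The large board hangs on the rear half of the rod at s≈33, and nothing else has moved. Now the small one.

```bash
python3 - <<'E'
from h import *
bot.move_gripper(24)
pick(565.5,254.2,135)
bot.servo_line([480,150,295],speed=200)
go([380,60,300],.1)
p=rod(-120);p[2]=300;go(p,YR);bot.dwell(.2)
bot.servo_line(list(rod(-120)),speed=100);bot.dwell(.2);st()
c=cam('scene');P=cloud(c).reshape(-1,3);D=P-M
cv2.imwrite('pics/s3.png',cv2.resize(c['image'][100:350,180:480],None,fx=2.4,fy=2.4,interpolation=cv2.INTER_CUBIC))
s=D@[np.cos(YR),np.sin(YR),0];t=D@[-np.sin(YR),np.cos(YR),0]
m=(abs(s+120)<9)&(abs(t)<80)&(P[:,2]>80)&(P[:,2]<270)&(c['depth'].ravel()>0)
print(m.sum(),'s',np.percentile(s[m],[2,50,98]).round(1),'t',np.percentile(t[m],[.5,99.5]).round(1),'z',np.percentile(P[m,2],[.5,99.5]).round(1))
print('yaw',np.polyfit(t[m],s[m],1)[0].round(3),'pitch',np.polyfit(P[m,2],s[m],1)[0].round(3))
E
```

```text
t 17.5 [582.5 212.6 195.4] F [0.  0.3 0.1] w 24.0 g 0.0
hit False
t 18.5 [582.4 213.5 127.6] F [ 0.7 -0.7  1.1] w 23.9 g 0.0
t 18.79 [582.4 213.5 127.7] F [-0.2  0.1  3.2] w 5.5 g 40.9
t 19.86 [581.9 213.4 199.4] F [-0.1 -0.3  0.1] w 5.2 g 40.3
t 20.57 [581.8 213.4 283.8] F [-0.1  0.8 -0.5] w 5.2 g 40.3
t 24.06 [ 389.3 -235.5  255.6] F [ 0.3  0.  -0.5] w 5.4 g 40.3
1524 s [-121.7 -116.3 -112.9] t [-48.2  45.5] z [139.3 266.3]
yaw -0.009 pitch -0.001
```

View pics/s3.png

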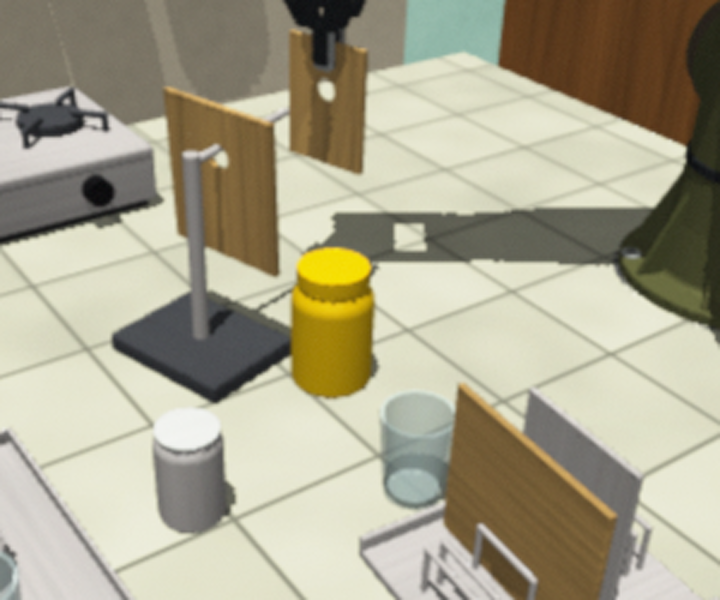

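The small board is held upright, its hole at (326,90), within about 1.5 mm of the rod's line. The plain board and steel sheet are still in the rack.

```bash
python3 - <<'E'
from h import *
hang(-28)
bot.servo_line([430,-150,380],speed=150);bot.dwell(.5)
snap('s4');st()
for n in ('top','scene'):
    c=cam(n);z=np.load(n+'0.npz');d0=z['W'];d1=cloud(c)
    for nm,x,y,r,h in (('jar',490,-70,70,105),('glass',521,89,45,70),('tin',627,30,60,70)):
        f=lambda W:W[(abs(W[...,0]-x)<r)&(abs(W[...,1]-y)<r)&(W[...,2]>h)&(W[...,2]<h+25)]
        print(n,nm,f(d0).mean(0).round(1),f(d1).mean(0).round(1))
E
```

```text
hit False
t 25.57 [ 477.  -209.   247.5] F [-0.  -0.7  0.7] w 4.9 g 40.3
hit True
t 25.98 [ 477.1 -209.   239.7] F [0.2 1.  5.4] w 5.1 g 41.1
t 26.69 [ 477.  -208.8  239.4] F [-0.3  0.4 -0.2] w 22.1 g 0.0
t 27.82 [ 477.1 -208.8  316.7] F [ 0.  -0.4 -0.3] w 22.0 g 0.0
(array([   0,    0,    0,    0,    0,    0,    0,    0,    0,    0,    0,
          0,    5,   80,  382,  368,    2,    0,    0,    0,    0,    0,
          0,    0,    1,   89, 1164,  722,    0,    0,    0,    0,    0,
          0,    0,    0,    0,    0,    0,    0]), array([-100,  -95,  -90,  -85,  -80,  -75,  -70,  -65,  -60,  -55,  -50,
        -45,  -40,  -35,  -30,  -25,  -20,  -15,  -10,   -5,    0,    5,
         10,   15,   20,   25,   30,   35,   40,   45,   50,   55,   60,
         65,   70,   75,   80,   85,   90,   95,  100])) [ 456.60879103 -256.95205204   92.45538647] [ 558.21421556 -128.23700512  249.60500988]
t 29.17 [ 430.  -150.   379.9] F [ 0.5 -0.5  0.4] w 22.0 g 0.0
top jar [484.5 -82.  118.8] [484.8 -82.5 118.8]
top glass [521.7  88.7  78.3] [522.2  89.1  78.5]
top tin [672.7  11.4  82.6] [672.4  11.5  81.7]
scene jar [491.9 -74.5 118.5] [493.6 -79.  118.3]
scene glass [521.5  86.3  77. ] [521.7  88.6  77. ]
scene tin [675.   18.4  83.2] [675.1  18.3  83.2]
```

View pics/s4.png

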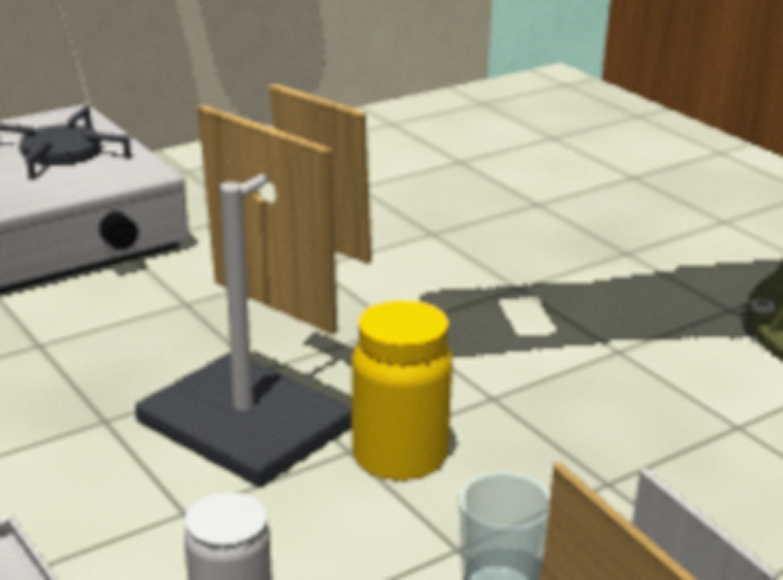

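Both boards hang on the rod, and the jar (405,388), tin and glass sit at the same pixels as before.

```bash
python3 -c "
from rig import bot
print(bot.finish_job())"
```

```text
the job is handed in; nothing more can be done
None
```

The large board hangs on the rear half of the rod and the small one on the front half, in that order; the last pictures show the jar, tin and glass unmoved and both other pieces still in the rack. The job was handed in at about 29 s, and no verdict was returned.

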